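Make up two pattern-shop kits

TASK

Make up two kits from the row of stock along the front of the bench. In the three-compartment tray put the tall plywood block in the middle compartment, with the roll of tape on one side of it and one of the two pinned patterns on the other (it does not matter which); in the two-compartment tray put the other pinned pattern and the jar of screws, one to a compartment. Set each thing down the way up it stands now, flat on the floor and in the middle of its compartment, and leave the low plywood offcut in the row where it is.

Things in the scene. Friction and masses are not known exactly. Their poses are not given: they have to be found in the camera images.
- long_tray: Pale wooden kit tray fixed to the bench, behind the row of stock, left or right of the other tray; 90 (x) x 260 (y) x 12 mm. Three compartments along its y axis, centred at x 0, y -85, 0, +85 mm, each 80 x 80 mm inside; floor 4 mm above the bench, wall tops 12 mm, walls 5 mm thick. Origin: centre of its underside, on the bench; z up.
- short_tray: Kit tray of the same make, fixed to the bench, 90 (x) x 175 (y) x 12 mm, with two square compartments 80 x 80 mm inside, centred at x 0, y -42.5 and +42.5 mm; floor at 4 mm, wall tops at 12 mm, walls 5 mm. Origin: centre of its underside, on the bench; z up.
- pattern_cream: One of six things in the row along the front of the bench. Pinned pattern: cream resin slab 39 (x) x 54 (y) x 12 mm with an upright round steel pin, 16 mm across, in its middle, top of the pin at 28 mm. Easily gripped by the pin. Origin: centre of its underside. 0.05 kg.
- pattern_grey: One of six things in the row along the front of the bench. Pinned pattern: blue-grey resin slab 56 (x) x 44 (y) x 12 mm with an upright round steel pin, 16 mm across, in its middle, top of the pin at 28 mm. Origin: centre of its underside. 0.05 kg.
- block: One of six things in the row along the front of the bench. Tall plywood block (best set square to its compartment), 57 (x) x 54 (y) x 44 mm high. Origin: centre of its underside. 0.05 kg.
- tape: One of six things in the row along the front of the bench. Roll of yellow tape lying flat, about 53 mm across (55 x 52 with its loose end), 20 mm high, with a hole through it. Can be gripped across the outside. Origin: centre of its underside. 0.04 kg.
- jar: One of six things in the row along the front of the bench. Round clear jar of screws with a green lid, standing, 64 mm across, 84 mm high. It can be gripped across the outside 60 mm up. Origin: centre of its underside. 0.22 kg. (Another such jar far back by the tool box is no part of the job.)
- offcut: One of six things in the row along the front of the bench. Low plywood offcut, 40 (x) x 64 (y) x 18 mm, much lower than the block. Not wanted in either kit: to be left where it lies. Origin: centre of its underside. 

How it is judged:
At the end, for the whole second after the job is handed in: Long tray: block in the middle, tape and one pattern in the outer compartments; short tray: other pattern and jar. Each within 15 mm of its compartment's centre along both tray axes, on the tray floor (under 8 mm), upright within 0.12 rad, at rest; offcut within 30 mm of its start (x of block in the frame of long_tray between -0.015 and 0.015 m and z of block in the frame of long_tray between 0 and 0.008 m and y of block in the frame of long_tray between -0.015 and 0.015 m and x of tape in the frame of long_tray between -0.015 and 0.015 m and z of tape in the frame of long_tray between 0 and 0.008 m and y of tape in the frame of long_tray between -0.1 and 0.1 m and (y of tape in the frame of long_tray above 0.07 m or y of tape in the frame of long_tray below -0.07 m) and x of jar in the frame of short_tray between -0.015 and 0.015 m and z of jar in the frame of short_tray between 0 and 0.008 m and y of jar in the frame of short_tray between -0.0575 and 0.0575 m and (y of jar in the frame of short_tray above 0.0275 m or y of jar in the frame of short_tray below -0.0275 m) and ((x of pattern_cream in the frame of long_tray between -0.015 and 0.015 m and z of pattern_cream in the frame of long_tray between 0 and 0.008 m and y of pattern_cream in the frame of long_tray between -0.1 and 0.1 m and (y of pattern_cream in the frame of long_tray above 0.07 m or y of pattern_cream in the frame of long_tray below -0.07 m) and x of pattern_grey in the frame of short_tray between -0.015 and 0.015 m and z of pattern_grey in the frame of short_tray between 0 and 0.008 m and y of pattern_grey in the frame of short_tray between -0.0575 and 0.0575 m and (y of pattern_grey in the frame of short_tray above 0.0275 m or y of pattern_grey in the frame of short_tray below -0.0275 m)) or (x of pattern_grey in the frame of long_tray between -0.015 and 0.015 m and z of pattern_grey in the frame of long_tray between 0 and 0.008 m and y of pattern_grey in the frame of long_tray between -0.1 and 0.1 m and (y of pattern_grey in the frame of long_tray above 0.07 m or y of pattern_grey in the frame of long_tray below -0.07 m) and x of pattern_cream in the frame of short_tray between -0.015 and 0.015 m and z of pattern_cream in the frame of short_tray between 0 and 0.008 m and y of pattern_cream in the frame of short_tray between -0.0575 and 0.0575 m and (y of pattern_cream in the frame of short_tray above 0.0275 m or y of pattern_cream in the frame of short_tray below -0.0275 m))) and angle between each of pattern_cream, pattern_grey, block, tape, jar's own z axis and vertical below 0.12 rad and linear speed of each of pattern_cream, pattern_grey, block, tape, jar below 0.02 m/s and distance of offcut from where it was at the start of the episode below 0.03 m); the robot touches nothing.
It fails at once if the low plywood offcut is pushed or carried away (more than 30 mm) (distance of offcut from where it was at the start of the episode above 0.03 m).
It also fails if it takes over 128 s, if anything falls off the work surface, if the arm or the gripper's body presses on something with over 40 N, if the wrist force passes 120 N, or if a joint passes its speed limit or range.

ROBOT

A 6-joint arm with a two-finger parallel gripper is mounted at the origin on a cart in front of the work surface, level with it; the furniture and walls round the work are solid. World frame = base frame: x ahead of the robot, y to its left, z up, the work surface at z = 0. Lengths are in m, angles in rad, forces in N, time in s.
With the tool pointing down it reaches from about 0.35 to 0.875 m from the base axis. Payload 4.2 kg.
Tool frame: the origin (TCP) lies midway between the tips of the shut fingers; the grasp point (between the pads) lies manip.grip_depth behind it (manip.grip_depth is the distance from the TCP to the grasp point, in m); z points along the fingers, y is the line along which they close (so a half turn about z gives the same grasp; the last joint's range is limited). The gripper opens to 87 mm and grips with 3 to 60 N. Pads are 19 mm wide; open, the fingers measure 117 mm over their backs; the gripper's body (75 mm by 190 mm) begins 51 mm behind the grasp point.
Start: joints at [1.473, 0.385, 0.008, 0, -1.194, -0.259], TCP at [0.218, 0.586, 0.223] pointing down, gripper open.
Joint ranges: [-3.14, 3.14], [-1.21, 2.06], [-1.07, 1.41], [-3.16, 2.05], [-2.99, -0.16], [-3.1, 3.1]. Speed limits (rad/s): [2.79, 2.79, 3.14, 3.14, 3.14, 3.14].

INTERFACE

Orientations are given as a rotation vector (axis times angle).
In Python, from rig import manip gives the robot as it stands.
- The arm moves only by the tool send_path, called after "Emit:" by a JSON object that holds its "api" and its "payload". Schema: {"type":"object","properties":{"plan":{"type":"array","items":{"type":"number"},"minItems":6,"maxItems":30},"aperture":{"type":"number"},"only":{"type":"string"},"quiet":{"type":"boolean"},"lines":{"type":"string"}},"required":["plan"],"additionalProperties":false}. plan is one flat list of numbers that holds 1 to 5 rows one after another, with no inner brackets; each row has 6 numbers: dx, dy, dz in normalised numbers (1 is 0.3 m), then a rotation vector rx, ry, rz in normalised numbers (1 is 90 degrees); each row shifts and turns the commanded pose from where the row before left it, along the tool's axes as they then stand; what a row does not reach is not made up. A row lasts 1/12 s, in which the tool goes at most 0.0417 m and 0.125 rad, less where a joint would pass 70% of its speed; a pose out of reach is approached as far as the arm can. aperture is the opening from 0.0 (shut) to 1.0 (fully open), set as the call begins (left out keeps the last). The fingers move at their own pace and stop on an object; the grip force is fixed at half the most. Time passes only in rows, so rows that do not move let the fingers close. The tool returns the time, the measured TCP pose, the force, the opening and the grip force at its end. only (a regular expression) keeps the lines of the reply that match it, lines (a string "A,B") keeps lines A to B, and quiet returns only ok. No shift or turn number may pass 1 either way. Input that does not fit is refused with a message, and nothing moves.
- manip.sense(): the state, without advancing time (a new reading comes with each control period).
- manip.snapshot(name): name is "scene" or "side" or "wrist"; returns the picture (384x512x3 uint8, red, green, blue); there is no depth.
- manip.calibration(name): a dict with "fov_y" (degrees; the focal length in pixels is half the picture's height over the tangent of half this angle, whatever the lens; pixels are square), "cx", "cy" (the principal point, pixels), "world_from_camera" (4x4, takes a point from camera to world coordinates); the wrist camera has in their place "mount" (4x4, takes a point from camera to tool coordinates, whose origin is the TCP and whose axes are the flange's). Camera axes: x right, y up, looking along -z (the intrinsics and any distortion apply to the point x, -y, -z); pixel columns grow to the right and rows downward; lengths in m; the calibration is good to about 2 mm. A picture is of the moment at which its call begins: read the wrist's pose just before it. calibration takes no time and is no camera call.
- manip.sign_off(): hands the job in; it is judged then, once.
The state is a dict: "clock": time; "qpos": joint angles; "qd": joint speeds; "joint_torque": joint torques, N m; "eef_pos": TCP position; "tool_rot": TCP orientation; "wrist_force": force on the tool from outside, world axes, zero at the start; "torque": the same for the moment, N m; "finger_gap": opening from 0.0 (shut) to 1.0 (fully open); "grip_force": force on a finger pad.
Only numpy, scipy, OpenCV 4.12 (cv2) and the standard library are available. Lean on these libraries where they do the work, as an engineer would, in place of code of your own. Each camera call takes 0.05 s, during which the arm holds its last target. There are 200 camera calls.

## Working session

There is one attempt and no reset: what is moved stays moved. The work goes in short steps, Python scripts to look and compute and a tool call to move; the robot and the scene stay as the last step left them, time stands still between calls to the robot, and variables do not carry over. Pictures are saved under pics/ and viewed, at most 14 in all, crops included, and the job is handed in when it is done.

```bash
ls; mkdir -p pics
```

Run:
```python
from rig import manip
import cv2,numpy as np
s=manip.sense();print(s['clock'],s['eef_pos'],s['tool_rot'],s['finger_gap'],manip.grip_depth)
for n in ["scene","side","wrist"]:
    c=manip.calibration(n);print(n,c)
    im=manip.snapshot(n);cv2.imwrite(f'pics/{n}0.png',im[...,::-1])
```

```text
pics
0.0 [0.21806192 0.58506696 0.22144961] [ 3.08951504e+00 -5.57394677e-01 -4.47830473e-04] 0.999161954113567 0.0187
scene {'fov_y': 56.88161392472462, 'cx': 252.25526421873167, 'cy': 195.9020816303201, 'world_from_camera': array([[ 0.51146858,  0.39834064, -0.7613965 , -0.2662198 ],
       [-0.85918426,  0.25173157, -0.44545889, -0.38872911],
       [ 0.01422316,  0.88201811,  0.47100079,  0.53049959],
       [ 0.        ,  0.        ,  0.        ,  1.        ]])}
side {'fov_y': 49.538004926117395, 'cx': 248.19280566274867, 'cy': 199.36331325532907, 'world_from_camera': array([[-0.99284973,  0.05989469, -0.10325715,  0.38459618],
       [-0.11726585, -0.6511121 ,  0.74986782,  1.00975259],
       [-0.02231888,  0.7566146 ,  0.65348008,  0.86003444],
       [ 0.        ,  0.        ,  0.        ,  1.        ]])}
wrist {'fov_y': 60.80895524034042, 'cx': 263.6618249150555, 'cy': 191.69506125409433, 'mount': array([[ 9.85882930e-04,  9.55317128e-01,  2.95581143e-01,
         8.25192472e-02],
       [ 9.99999506e-01, -9.80011658e-04, -1.68009768e-04,
        -8.41998140e-04],
       [ 1.29170357e-04,  2.95581163e-01, -9.55317622e-01,
        -1.61793924e-01],
       [ 0.00000000e+00,  0.00000000e+00,  0.00000000e+00,
         1.00000000e+00]])}
```

View pics/scene0.png

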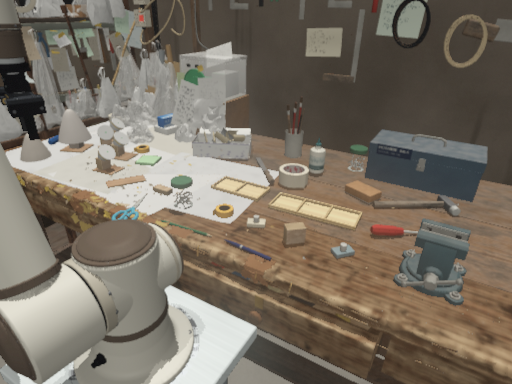

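View pics/side0.png

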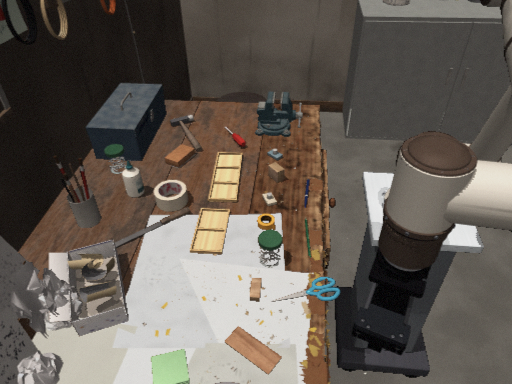

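The scene view shows the row left to right: offcut (162,189), jar (182,187), tape (223,211), cream (257,222), block (293,234) and grey (342,250). The short tray is at (240,188) and the long tray at (315,210). The side view shows the same things: trays (210,230) and (226,176), jar (270,245), offcut (256,289), tape (266,221), cream (269,198), block (277,171), grey (275,154).

Create h.py:
```python
from rig import manip
import numpy as np,cv2
from scipy.spatial.transform import Rotation as R
def cam(n,s=None):
    c=manip.calibration(n)
    if n!='wrist': T=c['world_from_camera']
    else:
        s=s or manip.sense();M=np.eye(4);M[:3,:3]=R.from_rotvec(s['tool_rot']).as_matrix();M[:3,3]=s['eef_pos'];T=M@c['mount']
    return T,192/np.tan(np.radians(c['fov_y']/2)),c['cx'],c['cy']
def plane(C,uv,z):
    T,f,cx,cy=C;uv=np.atleast_2d(uv).astype(float)
    d=np.c_[(uv[:,0]-cx)/f,-(uv[:,1]-cy)/f,-np.ones(len(uv))]@T[:3,:3].T
    return T[:3,3]+d*((z-T[2,3])/d[:,2])[:,None]
```

Run:
```python
from h import *
im=cv2.imread('pics/side0.png')[140:300,180:340]
cv2.imwrite('pics/sidec.png',cv2.resize(im,None,fx=3.75,fy=3.75,interpolation=cv2.INTER_CUBIC))
C=cam('side')
for n,uv,z in [('grey pin',(275,151),.028),('block top',(277,169),.044),('cream pin',(269,194),.028),('tape',(266,220),.02),('jar lid',(270,240),.084),('offcut',(256,288),.018)]+[('long',p,.012) for p in [(217,152),(243,153),(208,199),(238,201)]]+[('short',p,.012) for p in [(200,208),(230,209),(190,251),(224,254)]]:
    print(n,plane(C,uv,z)[0].round(3))
```

```text
grey pin [ 0.452 -0.213  0.028]
block top [ 0.438 -0.086  0.044]
cream pin [0.455 0.024 0.028]
tape [0.455 0.133 0.02 ]
jar lid [0.433 0.272 0.084]
offcut [0.459 0.376 0.018]
long [ 0.661 -0.212  0.012]
long [ 0.567 -0.214  0.012]
long [0.644 0.046 0.012]
long [0.549 0.047 0.012]
short [0.661 0.09  0.012]
short [0.568 0.086 0.012]
short [0.652 0.266 0.012]
short [0.557 0.268 0.012]
```

View pics/sidec.png

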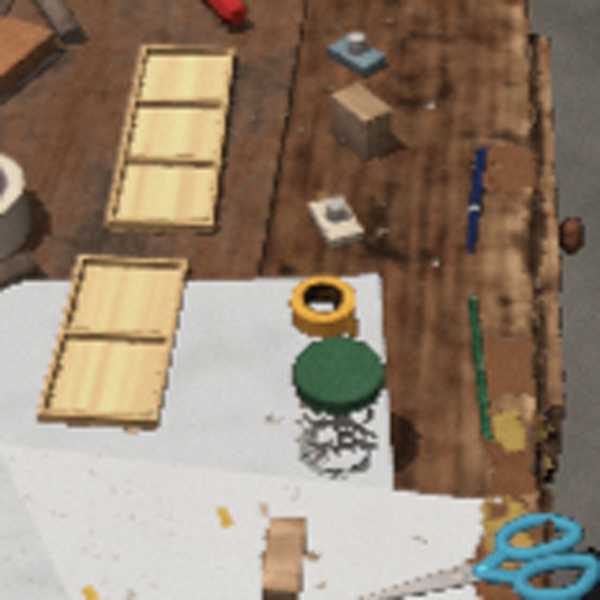

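The enlarged view shows the jar lid (270,240), tape (266,220), cream, block and grey pieces standing apart. Both trays sit at x≈0.605. Next I square the tool to the world and use the wrist camera over the bench.

The manual's scale: shifts go in shares of 0.3 m and turns go in shares of 90 degrees. Converting my numbers, -0.02 m / 0.3 = -0.0667, -0.1188 rad / 1.5708 = -0.0756.

Emit:
{"api": "send_path", "payload": {"plan": [0, 0, -0.0667, 0, 0, -0.0756, 0, 0, -0.0667, 0, 0, -0.0756, 0, 0, -0.0667, 0, 0, -0.0756]}}

```text
clock: 0.4
eef_pos: [0.2182, 0.5852, 0.2825]
tool_rot: [3.14, 0.009, -0.0]
wrist_force: [-0.2, 0.2, 0.5]
finger_gap: 1.001
grip_force: 0.0
```

Emit:
{"api": "send_path", "payload": {"plan": [0.0643, 0.107, 0, 0, 0, 0, 0.0643, 0.107, 0, 0, 0, 0, 0.0643, 0.107, 0, 0, 0, 0, 0.0643, 0.107, 0, 0, 0, 0, 0.0643, 0.107, 0, 0, 0, 0]}}

```text
clock: 0.82
eef_pos: [0.3151, 0.4233, 0.2823]
tool_rot: [3.141, 0.0, -0.0]
wrist_force: [0.7, 0.2, 0.9]
finger_gap: 1.0
grip_force: 0.0
```

Emit:
{"api": "send_path", "payload": {"plan": [0.0643, 0.107, 0, 0, 0, 0, 0.0643, 0.107, 0, 0, 0, 0, 0.0643, 0.107, 0, 0, 0, 0, 0.0643, 0.107, 0, 0, 0, 0, 0.0643, 0.107, 0, 0, 0, 0]}}

```text
clock: 1.23
eef_pos: [0.4115, 0.2627, 0.2825]
tool_rot: [-3.141, 0.0, 0.0]
wrist_force: [0.1, 0.7, -1.2]
finger_gap: 1.001
grip_force: 0.0
```

Emit:
{"api": "send_path", "payload": {"plan": [0.0643, 0.107, 0, 0, 0, 0, 0.0643, 0.107, 0, 0, 0, 0, 0, 0, 0, 0, 0, 0]}}

```text
clock: 1.48
eef_pos: [0.4513, 0.1958, 0.2824]
tool_rot: [3.14, -0.011, -0.001]
wrist_force: [0.3, 0.2, 0.2]
finger_gap: 1.001
grip_force: 0.0
```

Run:
```python
from h import *
s=manip.sense();np.save('s1.npy',np.r_[s['eef_pos'],s['tool_rot']]);im=manip.snapshot('wrist');cv2.imwrite('pics/w1.png',im[...,::-1]);print(s['eef_pos'],s['tool_rot'])
```

```text
[0.45132931 0.1958028  0.28235908] [ 3.14013687e+00 -1.05934299e-02 -7.12947661e-04]
```

Emit:
{"api": "send_path", "payload": {"plan": [0, 0.125, 0, 0, 0, 0, 0, 0.125, 0, 0, 0, 0, 0, 0.125, 0, 0, 0, 0, 0, 0.125, 0, 0, 0, 0, 0, 0.125, 0, 0, 0, 0]}}

```text
clock: 1.95
eef_pos: [0.4491, 0.0121, 0.2825]
tool_rot: [-3.141, -0.003, -0.0]
wrist_force: [0.6, -1.0, 1.4]
finger_gap: 1.003
grip_force: 0.0
```

Emit:
{"api": "send_path", "payload": {"plan": [0, 0.125, 0, 0, 0, 0, 0, 0.125, 0, 0, 0, 0, 0, 0.125, 0, 0, 0, 0, 0, 0, 0, 0, 0, 0]}}

```text
clock: 2.28
eef_pos: [0.4489, -0.1035, 0.2823]
tool_rot: [3.141, -0.009, -0.002]
wrist_force: [0.2, 0.2, -0.6]
finger_gap: 0.997
grip_force: 0.0
```

Run:
```python
from h import *
s=manip.sense();np.save('s2.npy',np.r_[s['eef_pos'],s['tool_rot']]);im=manip.snapshot('wrist');cv2.imwrite('pics/w2.png',im[...,::-1]);print(s['eef_pos'],s['tool_rot'])
```

```text
[ 0.44894879 -0.10345631  0.28231802] [ 3.14067072e+00 -9.14255008e-03 -1.55357719e-03]
```

View pics/w1.png

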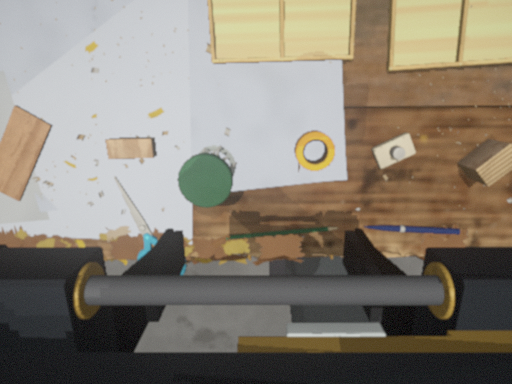

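View pics/w2.png

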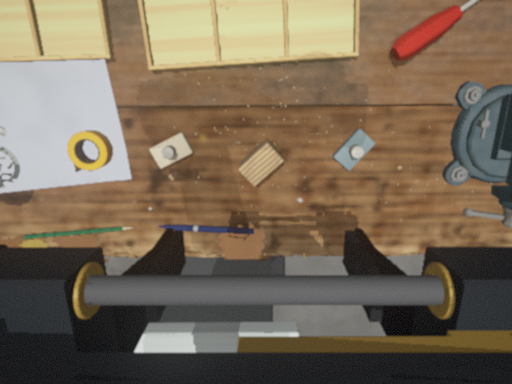

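w1 shows the jar lid (206,180), tape (315,151), offcut (130,148), cream (394,150) with its pin (398,153), and the block at the right edge. w2 shows cream with pin (169,153), block (261,164), grey with pin (357,152), tape (88,151) and the long tray's near edge.

Run:
```python
from h import *
def C(k):
    a=np.load(f's{k}.npy');return cam('wrist',dict(eef_pos=a[:3],tool_rot=a[3:]))
def blob(k,win,fn,z,name):
    im=cv2.imread(f'pics/w{k}.png');x0,y0,x1,y1=win;hsv=cv2.cvtColor(im,cv2.COLOR_BGR2HSV)[y0:y1,x0:x1]
    m=fn(hsv.astype(int)).astype(np.uint8)
    m=cv2.morphologyEx(m,cv2.MORPH_OPEN,np.ones((3,3)))
    c=max(cv2.findContours(m,0,2)[0],key=cv2.contourArea).reshape(-1,2)+[x0,y0]
    P=plane(C(k),c,z)[:,:2]*1000
    r=cv2.minAreaRect(P.astype(np.float32));uv=cv2.minAreaRect(c.astype(np.float32))
    print(name,k,'rect mm',np.round(r[0],1),np.round(r[1],1),round(r[2],1),'px',np.round(uv[0],0),'circ',np.round(cv2.minEnclosingCircle(P.astype(np.float32))[0],1))
H,S,V=0,1,2
g=lambda h:(h[...,0]>45)&(h[...,0]<95)&(h[...,1]>70)
y=lambda h:(h[...,0]>12)&(h[...,0]<32)&(h[...,1]>150)&(h[...,2]>110)
blob(1,(165,140,245,215),g,.084,'lid')
blob(1,(285,120,345,180),y,.02,'tape')
blob(2,(60,120,115,180),y,.02,'tape')
cr=lambda h:(h[...,1]<75)&(h[...,2]>110)
blob(1,(360,125,425,178),cr,.012,'cream')
blob(2,(140,125,200,178),cr,.012,'cream')
gr=lambda h:(h[...,0]>80)&(h[...,0]<130)&(h[...,1]>25)&(h[...,2]>60)|((h[...,1]<60)&(h[...,2]>110))
blob(2,(325,120,385,180),gr,.012,'grey')
for k,uv in [(1,(398,153)),(2,(169,153)),(2,(357,152))]: print('pin',k,plane(C(k),uv,.028)[0].round(4))
im=cv2.imread('pics/w2.png')[120:200,140:390]
cv2.imwrite('pics/w2c.png',cv2.resize(im,None,fx=3.2,fy=3.2,interpolation=cv2.INTER_CUBIC))
```

```text
lid 1 rect mm [413.8 249.1] [11.6  9.9] 87.0 px [218. 199.] circ [413.8 249.8]
tape 1 rect mm [458.3 127.7] [49.2 45.3] 5.5 px [316. 150.] circ [458.2 128.9]
tape 2 rect mm [457.1 126.6] [47.2 49. ] 19.2 px [ 88. 151.] circ [456.7 127.4]
cream 1 rect mm [456.7  22.7] [33.5 51.8] 25.8 px [394. 150.] circ [456.6  22.8]
cream 2 rect mm [456.   20.4] [31.3 52.6] 25.8 px [171. 150.] circ [456.   20.1]
grey 2 rect mm [ 455.6 -222.8] [31.2 50.7] 47.8 px [354. 150.] circ [ 455.4 -223.3]
pin 1 [0.4562 0.0232 0.028 ]
pin 2 [0.4553 0.0182 0.028 ]
pin 2 [ 0.4554 -0.2231  0.028 ]
```

View pics/w2c.png

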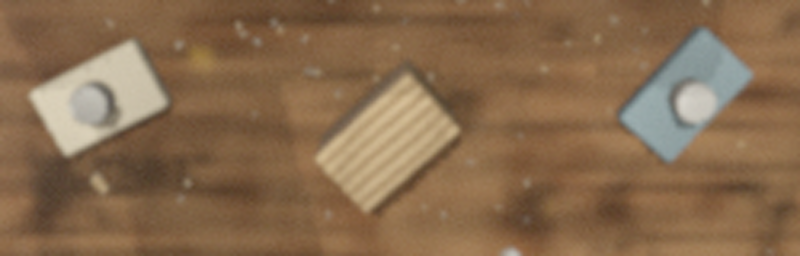

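The enlarged view shows the actual outlines. The block top is about 48x29 mm with its long side at -48.5° and its centre at pixel (261.6,165). The cream pin is at (169,153) and the grey pin at (357,152). I need one more picture from over the trays.

Converted, -0.0333 m / 0.3 = -0.111, 0.025 m / 0.3 = 0.0833.

Emit:
{"api": "send_path", "payload": {"plan": [0.0833, -0.111, 0, 0, 0, 0, 0.0833, -0.111, 0, 0, 0, 0, 0.0833, -0.111, 0, 0, 0, 0, 0.0833, -0.111, 0, 0, 0, 0, 0, 0, 0, 0, 0, 0], "quiet": true}}

```text
ok
```

Run:
```python
from h import *
s=manip.sense();np.save('s3.npy',np.r_[s['eef_pos'],s['tool_rot']]);im=manip.snapshot('wrist')[...,::-1].copy();cv2.imwrite('pics/w3.png',im);print(s['clock'],s['eef_pos'],s['tool_rot'],s['qpos'].round(2) if hasattr(s['qpos'],'round') else s['qpos'])
hsv=cv2.cvtColor(im,cv2.COLOR_BGR2HSV).astype(int)
m=((hsv[...,0]>12)&(hsv[...,0]<32)&(hsv[...,1]>70)&(hsv[...,2]>140)).astype(np.uint8)
m=cv2.morphologyEx(m,cv2.MORPH_CLOSE,np.ones((5,5)));m=cv2.morphologyEx(m,cv2.MORPH_OPEN,np.ones((9,9)))
for c in cv2.findContours(m,0,2)[0]:
    if cv2.contourArea(c)<3000: continue
    P=plane(cam('wrist',s),c.reshape(-1,2),.012)[:,:2]*1000
    r=cv2.minAreaRect(P.astype(np.float32));print(r,cv2.boundingRect(c))
    cv2.drawContours(im,[cv2.boxPoints(cv2.minAreaRect(c)).astype(int)],0,(255,0,255),1)
cv2.imwrite('pics/w3m.png',im)
def C(k):
    a=np.load(f's{k}.npy');return cam('wrist',dict(eef_pos=a[:3],tool_rot=a[3:]))
print('block',plane(C(2),(261.6,165),.044)[0],'jar',plane(C(1),(205.5,180),.084)[0])
```

```text
2.75 [0.55294841 0.04000834 0.28094283] [-3.14096175e+00 -9.64383984e-03 -3.81724234e-04] [ 0.36  0.23 -0.07 -0.   -1.27  1.21]
((615.4661254882812, -39.021820068359375), (548.9359741210938, 261.03790283203125), 73.04552459716797) (98, 0, 414, 236)
block [ 0.44258638 -0.10068271  0.044     ] jar [0.43693227 0.26225121 0.084     ]
```

View pics/w3m.png

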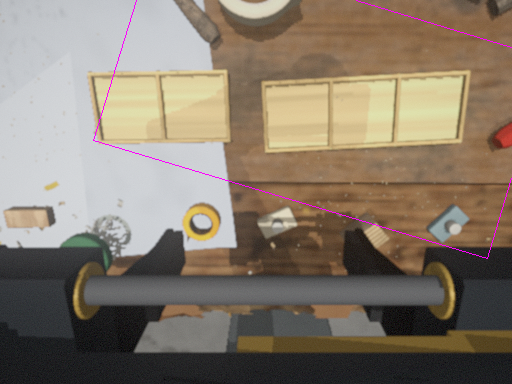

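w3 shows the whole of both trays: short with corners near (90,72), (227,69), (230,142), (100,142), and long near (262,82), (470,70), (464,141), (266,152). My mask merged with the wood, so I'm splitting it into windows.

Run:
```python
from h import *
a=np.load('s3.npy');C=cam('wrist',dict(eef_pos=a[:3],tool_rot=a[3:]))
im=cv2.imread('pics/w3.png');hsv=cv2.cvtColor(im,cv2.COLOR_BGR2HSV)
for n,(x0,y0,x1,y1),ch,L,W in [('short',(80,60,240,152),1,.175,.09),('long',(245,58,488,162),2,.26,.09)]:
    p=hsv[y0:y1,x0:x1,ch];t,m=cv2.threshold(p,0,255,cv2.THRESH_OTSU)
    if n=='short': m=m&((hsv[y0:y1,x0:x1,2]>110)*255).astype(np.uint8)
    m=cv2.morphologyEx(m,cv2.MORPH_CLOSE,np.ones((7,7)));m=cv2.morphologyEx(m,cv2.MORPH_OPEN,np.ones((15,15)))
    c=max(cv2.findContours(m,0,2)[0],key=cv2.contourArea).reshape(-1,2)+[x0,y0]
    P=plane(C,c,.012)[:,:2]*1000
    r=cv2.minAreaRect(P.astype(np.float32));print(n,t,np.round(r[0],1),np.round(r[1],1),round(r[2],1),cv2.boundingRect(c))
for uv in [(262,82),(470,70),(464,141),(266,152),(90,72),(227,69),(230,142),(100,142)]: print(plane(C,uv,.012)[0].round(3))
```

```text
short 41.0 [616.2 166.5] [188.1 112.9] 89.1 (89, 60, 151, 92)
long 179.0 [609.8 -87.6] [ 89.6 258.8] 3.4 (263, 71, 206, 81)
[0.646 0.043 0.012]
[ 0.662 -0.214  0.012]
[ 0.574 -0.223  0.012]
[0.558 0.037 0.012]
[0.656 0.256 0.012]
[0.661 0.087 0.012]
[0.571 0.085 0.012]
[0.569 0.256 0.012]
```

Converted, 0.0376 m / 0.3 = 0.1253, -0.014 m / 0.3 = -0.0467.

Emit:
{"api": "send_path", "payload": {"plan": [-0.0467, 0.1253, 0, 0, 0, 0, -0.0467, 0.1253, 0, 0, 0, 0, -0.0467, 0.1253, 0, 0, 0, 0, -0.0467, 0.1253, 0, 0, 0, 0, -0.0467, 0.1253, 0, 0, 0, 0], "quiet": true}}

```text
ok
```

Emit:
{"api": "send_path", "payload": {"plan": [-0.0467, 0.1253, 0, 0, 0, 0, -0.0467, 0.1253, 0, 0, 0, 0, 0, 0, 0.1333, 0, 0, 0, 0, 0, 0.1333, 0, 0, 0, 0, 0, 0.1333, 0, 0, 0], "quiet": true}}

```text
ok
```

Emit:
{"api": "send_path", "payload": {"plan": [0, 0, 0.1333, 0, 0, 0, 0, 0, 0.1333, 0, 0, 0, 0, 0, 0, 0, 0, 0, 0, 0, 0, 0, 0, 0]}}

```text
clock: 3.97
eef_pos: [0.4504, -0.229, 0.0818]
tool_rot: [-3.141, -0.002, 0.007]
wrist_force: [0.4, -0.2, 0.5]
finger_gap: 0.998
grip_force: 0.0
```

Run:
```python
from h import *
s=manip.sense();C=cam('wrist',s);im=manip.snapshot('wrist')[...,::-1].copy();cv2.imwrite('pics/w4.png',im)
```

```text
(no output)
```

View pics/w4.png

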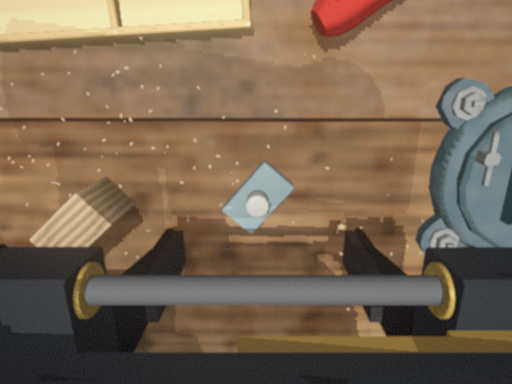

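w4 shows the grey pin at (257,204), which works out at about (0.457, -0.2235). The fingers lie either side of it.

Converted, 0.03 m / 0.3 = 0.1, 0.007 m / 0.3 = 0.0233.

Emit:
{"api": "send_path", "payload": {"plan": [0.0233, -0.0183, 0.0667, 0, 0, 0, 0, 0, 0.1, 0, 0, 0, 0, 0, 0.0577, 0, 0, 0, 0, 0, 0, 0, 0, 0]}}

```text
clock: 4.35
eef_pos: [0.4587, -0.2238, 0.0153]
tool_rot: [-3.141, -0.0, 0.001]
wrist_force: [0.3, -0.6, -0.0]
finger_gap: 0.999
grip_force: 0.0
```

Emit:
{"api": "send_path", "payload": {"plan": [0, 0, 0, 0, 0, 0, 0, 0, 0, 0, 0, 0, 0, 0, 0, 0, 0, 0, 0, 0, 0, 0, 0, 0, 0, 0, 0, 0, 0, 0], "aperture": 0}}

```text
clock: 4.77
eef_pos: [0.4593, -0.2243, 0.0165]
tool_rot: [3.141, -0.0, 0.004]
wrist_force: [0.2, 0.6, -0.3]
finger_gap: 0.708
grip_force: 0.0
```

Emit:
{"api": "send_path", "payload": {"plan": [0, 0, 0, 0, 0, 0, 0, 0, 0, 0, 0, 0, 0, 0, 0, 0, 0, 0, 0, 0, 0, 0, 0, 0, 0, 0, 0, 0, 0, 0], "aperture": 0}}

```text
clock: 5.18
eef_pos: [0.4585, -0.2242, 0.0151]
tool_rot: [-3.142, 0.001, 0.0]
wrist_force: [-0.2, -0.6, 0.5]
finger_gap: 0.327
grip_force: 0.0
```

Emit:
{"api": "send_path", "payload": {"plan": [0, 0, -0.0667, 0, 0, 0, 0, 0, -0.1, 0, 0, 0, 0, 0, 0, 0, 0, 0]}}

```text
clock: 5.43
eef_pos: [0.462, -0.2251, 0.0697]
tool_rot: [3.139, 0.002, 0.014]
wrist_force: [1.0, -0.3, 0.4]
finger_gap: 0.095
grip_force: 0.0
```

The fingers need about 1.1 s for a full stroke, so I lifted too early. I'll reopen partway and repeat.

Emit:
{"api": "send_path", "payload": {"plan": [0, 0, 0, 0, 0, 0, 0, 0, 0, 0, 0, 0, 0, 0, 0, 0, 0, 0, 0, 0, 0, 0, 0, 0, 0, 0, 0, 0, 0, 0], "aperture": 0.5, "quiet": true}}

```text
ok
```

Emit:
{"api": "send_path", "payload": {"plan": [0, 0, 0.1, 0, 0, 0, 0, 0, 0.0667, 0, 0, 0, 0, 0, 0, 0, 0, 0]}}

```text
clock: 6.1
eef_pos: [0.4581, -0.2241, 0.0131]
tool_rot: [-3.141, -0.001, 0.005]
wrist_force: [0.5, 0.8, 0.5]
finger_gap: 0.489
grip_force: 0.0
```

Emit:
{"api": "send_path", "payload": {"plan": [0, 0, 0, 0, 0, 0, 0, 0, 0, 0, 0, 0, 0, 0, 0, 0, 0, 0, 0, 0, 0, 0, 0, 0, 0, 0, 0, 0, 0, 0], "aperture": 0, "quiet": true}}

```text
ok
```

Emit:
{"api": "send_path", "payload": {"plan": [0, 0, 0, 0, 0, 0, 0, 0, 0, 0, 0, 0, 0, 0, 0, 0, 0, 0], "aperture": 0}}

```text
clock: 6.77
eef_pos: [0.4586, -0.2242, 0.0155]
tool_rot: [3.141, -0.001, 0.001]
wrist_force: [-0.9, -0.3, 1.3]
finger_gap: 0.169
grip_force: 30.0
```

Converted, -0.04 m / 0.3 = -0.1333, 0.0316 m / 0.3 = 0.1053.

Emit:
{"api": "send_path", "payload": {"plan": [0, 0, -0.0667, 0, 0, 0, 0, 0, -0.1333, 0, 0, 0, 0.1053, -0.0347, 0, 0, 0, 0, 0.1053, -0.0347, 0, 0, 0, 0, 0.1053, -0.0347, 0, 0, 0, 0]}}

```text
clock: 7.18
eef_pos: [0.5545, -0.1928, 0.0766]
tool_rot: [-3.142, 0.002, -0.004]
wrist_force: [0.6, -0.4, -0.7]
finger_gap: 0.169
grip_force: 30.0
```

Emit:
{"api": "send_path", "payload": {"plan": [0.1053, -0.0347, 0, 0, 0, 0, 0.1053, -0.0347, 0, 0, 0, 0, 0, 0, 0, 0, 0, 0, 0, 0, 0.0833, 0, 0, 0, 0, 0, 0.05, 0, 0, 0]}}

```text
clock: 7.6
eef_pos: [0.6165, -0.1716, 0.0338]
tool_rot: [-3.141, 0.001, 0.001]
wrist_force: [-0.5, -0.3, -1.1]
finger_gap: 0.171
grip_force: 30.0
```

Emit:
{"api": "send_path", "payload": {"plan": [0, 0, 0.0333, 0, 0, 0, 0, 0, 0.0167, 0, 0, 0, 0, 0, 0, 0, 0, 0]}}

```text
clock: 7.85
eef_pos: [0.6161, -0.1722, 0.0202]
tool_rot: [3.141, -0.0, -0.002]
wrist_force: [-0.3, 0.1, -0.3]
finger_gap: 0.168
grip_force: 30.0
```

Emit:
{"api": "send_path", "payload": {"plan": [0, 0, 0, 0, 0, 0, 0, 0, 0, 0, 0, 0, 0, 0, 0, 0, 0, 0, 0, 0, 0, 0, 0, 0, 0, 0, 0, 0, 0, 0], "aperture": 0.45}}

```text
clock: 8.27
eef_pos: [0.6167, -0.1723, 0.0205]
tool_rot: [3.142, -0.001, 0.001]
wrist_force: [-0.2, 0.3, -0.7]
finger_gap: 0.419
grip_force: 0.0
```

Emit:
{"api": "send_path", "payload": {"plan": [0, 0, -0.1, 0, 0, 0, 0, 0, -0.1333, 0, 0, 0, 0, 0, -0.1333, 0, 0, 0, -0.1153, -0.0473, 0, 0, 0, 0, -0.1153, -0.0473, 0, 0, 0, 0], "quiet": true}}

```text
ok
```

Emit:
{"api": "send_path", "payload": {"plan": [-0.1153, -0.0473, 0, 0, 0, 0, -0.1153, -0.0473, 0, 0, 0, 0, -0.1153, -0.0473, 0, 0, 0, 0, 0, 0, 0, 0, 0, 0], "aperture": 0.8}}

```text
clock: 9.02
eef_pos: [0.4354, -0.1002, 0.1294]
tool_rot: [-3.14, 0.001, 0.01]
wrist_force: [0.6, -0.2, -1.0]
finger_gap: 0.67
grip_force: 0.0
```

Run:
```python
from h import *
s=manip.sense();im=manip.snapshot('wrist')[...,::-1].copy();cv2.imwrite('pics/w5.png',im);np.save('s5.npy',np.r_[s['eef_pos'],s['tool_rot']])
```

```text
(no output)
```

View pics/w5.png

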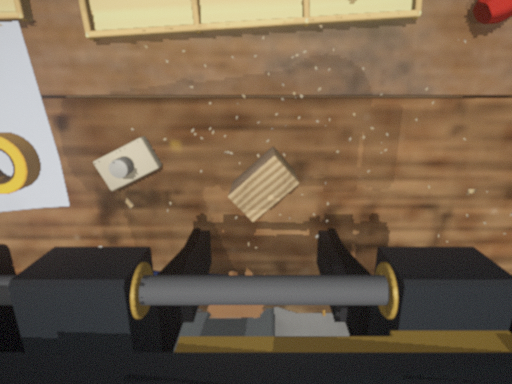

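w5 shows the block top with corners (228,194), (275,152), (299,182), (253,220), so it is centred at (0.445,-0.099) with the short axis at +40.6°. I'll rotate the tool and read the pose.

Converted, 0.1232 rad / 1.5708 = 0.0784.

Emit:
{"api": "send_path", "payload": {"plan": [0, 0, 0, 0, 0, 0.0784, 0, 0, 0, 0, 0, 0.0784, 0, 0, 0, 0, 0, 0.0784, 0, 0, 0, 0, 0, 0.0784, 0, 0, 0, 0, 0, 0.0784]}}

```text
clock: 9.48
eef_pos: [0.4449, -0.1013, 0.1306]
tool_rot: [-2.99, 0.962, -0.003]
wrist_force: [-1.3, -0.6, 0.1]
finger_gap: 0.798
grip_force: 0.0
```

Emit:
{"api": "send_path", "payload": {"plan": [0, 0, 0, 0, 0, 0.0784, 0, 0, 0, 0, 0, 0.0784, 0, 0, 0, 0, 0, 0]}}

```text
clock: 9.73
eef_pos: [0.4448, -0.1013, 0.1305]
tool_rot: [-2.852, 1.317, -0.002]
wrist_force: [0.5, 0.2, 0.4]
finger_gap: 0.802
grip_force: 0.0
```

Converted, 0.035 m / 0.3 = 0.1167, 0.03 m / 0.3 = 0.1.

Emit:
{"api": "send_path", "payload": {"plan": [0, 0, 0.1167, 0, 0, 0, 0, 0, 0.1167, 0, 0, 0, 0, 0, 0.1, 0, 0, 0, 0, 0, 0.0617, 0, 0, 0, 0, 0, 0, 0, 0, 0]}}

```text
clock: 10.15
eef_pos: [0.4414, -0.1015, 0.0084]
tool_rot: [2.852, -1.309, -0.011]
wrist_force: [-0.8, 0.5, 0.2]
finger_gap: 0.8
grip_force: 0.0
```

Emit:
{"api": "send_path", "payload": {"plan": [0, 0, 0, 0, 0, 0, 0, 0, 0, 0, 0, 0, 0, 0, 0, 0, 0, 0, 0, 0, 0, 0, 0, 0, 0, 0, 0, 0, 0, 0], "aperture": 0}}

```text
clock: 10.57
eef_pos: [0.4444, -0.1011, 0.0129]
tool_rot: [-2.853, 1.312, -0.004]
wrist_force: [0.5, 0.5, 0.7]
finger_gap: 0.508
grip_force: 0.0
```

Emit:
{"api": "send_path", "payload": {"plan": [0, 0, 0, 0, 0, 0, 0, 0, 0, 0, 0, 0, 0, 0, 0, 0, 0, 0, 0, 0, 0, 0, 0, 0], "aperture": 0}}

```text
clock: 10.9
eef_pos: [0.4438, -0.1012, 0.0122]
tool_rot: [-2.854, 1.313, -0.001]
wrist_force: [-0.6, 0.8, 5.1]
finger_gap: 0.346
grip_force: 30.0
```

Converted, -0.035 m / 0.3 = -0.1167, -0.115 rad / 1.5708 = -0.0732.

Emit:
{"api": "send_path", "payload": {"plan": [0, 0, -0.1167, 0, 0, 0, 0, 0, -0.1167, 0, 0, -0.0732, 0, 0, 0, 0, 0, -0.0732, 0, 0, 0, 0, 0, -0.0732, 0, 0, 0, 0, 0, -0.0732]}}

```text
clock: 11.32
eef_pos: [0.4437, -0.1011, 0.0823]
tool_rot: [-3.079, 0.62, -0.002]
wrist_force: [0.0, -1.0, -0.2]
finger_gap: 0.339
grip_force: 30.0
```

Emit:
{"api": "send_path", "payload": {"plan": [0, 0, 0, 0, 0, -0.0732, 0, 0, 0, 0, 0, -0.0732, 0, 0, 0, 0, 0, -0.0732, 0, 0, 0, 0, 0, -0.0732, 0.111, -0.002, 0, 0, 0, 0]}}

```text
clock: 11.73
eef_pos: [0.4699, -0.099, 0.0805]
tool_rot: [-3.139, -0.092, 0.014]
wrist_force: [-0.4, 0.8, 0.1]
finger_gap: 0.343
grip_force: 30.0
```

Emit:
{"api": "send_path", "payload": {"plan": [0.111, -0.002, 0, 0, 0, 0, 0.111, -0.002, 0, 0, 0, 0, 0.111, -0.002, 0, 0, 0, 0, 0.111, -0.002, 0, 0, 0, 0, 0, 0, 0, 0, 0, 0]}}

```text
clock: 12.15
eef_pos: [0.6156, -0.0882, 0.0809]
tool_rot: [3.139, 0.092, 0.007]
wrist_force: [0.8, 0.7, -0.2]
finger_gap: 0.342
grip_force: 30.0
```

Emit:
{"api": "send_path", "payload": {"plan": [0, 0, 0.1, 0, 0, 0, 0, 0, 0.0667, 0, 0, 0, 0, 0, 0.0333, 0, 0, 0, 0, 0, 0.0167, 0, 0, 0, 0, 0, 0, 0, 0, 0]}}

```text
clock: 12.57
eef_pos: [0.609, -0.0886, 0.017]
tool_rot: [3.14, 0.091, -0.003]
wrist_force: [0.4, -0.0, -1.0]
finger_gap: 0.344
grip_force: 30.0
```

Emit:
{"api": "send_path", "payload": {"plan": [0, 0, 0, 0, 0, 0, 0, 0, 0, 0, 0, 0, 0, 0, 0, 0, 0, 0, 0, 0, 0, 0, 0, 0, 0, 0, 0, 0, 0, 0], "aperture": 0.6}}

```text
clock: 12.98
eef_pos: [0.6098, -0.0887, 0.017]
tool_rot: [-3.14, -0.09, -0.001]
wrist_force: [0.4, -0.1, 0.2]
finger_gap: 0.572
grip_force: 0.0
```

Emit:
{"api": "send_path", "payload": {"plan": [0, 0, -0.1, 0, 0, 0, 0, 0, -0.1, 0, 0, 0, 0, 0, -0.1, 0, 0, 0, -0.0973, -0.0793, 0, 0, 0, 0, -0.0973, -0.0793, 0, 0, 0, 0], "quiet": true}}

```text
ok
```

Emit:
{"api": "send_path", "payload": {"plan": [-0.0973, -0.0793, 0, 0, 0, 0, -0.0973, -0.0793, 0, 0, 0, 0, -0.0973, -0.0793, 0, 0, 0, 0, 0, 0, 0, 0, 0, 0, 0, 0, 0, 0, 0, 0]}}

```text
clock: 13.82
eef_pos: [0.4561, 0.0227, 0.1074]
tool_rot: [-3.14, -0.095, -0.002]
wrist_force: [1.6, -0.5, 0.0]
finger_gap: 0.601
grip_force: 0.0
```

Run:
```python
from h import *
s=manip.sense();C=cam('wrist',s);im=manip.snapshot('wrist')[...,::-1].copy();cv2.imwrite('pics/w6.png',im)
g=cv2.medianBlur(cv2.cvtColor(im,cv2.COLOR_BGR2GRAY),5);h=cv2.HoughCircles(g[100:250,150:400],cv2.HOUGH_GRADIENT,1,30,param1=80,param2=14,minRadius=8,maxRadius=18)
if h is not None:
  for c in h[0]: print(c+[150,100,0],plane(C,c[:2]+[150,100],.028)[0])
print(s['eef_pos'])
```

```text
[266.5 201.5  10. ] [0.45645507 0.02080795 0.028     ]
[0.45609388 0.02266463 0.10740984]
```

View pics/w6.png

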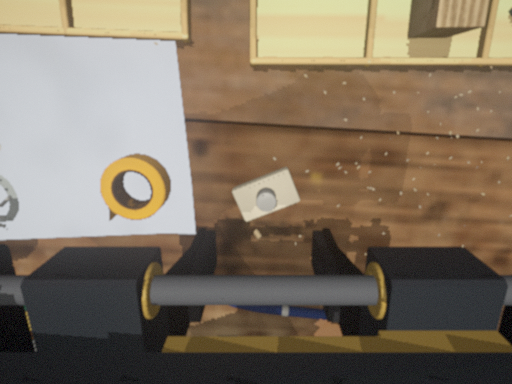

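w6 shows the cream pin at (266,201) → (0.4565,0.021), the block standing in the middle compartment, and the short tray's near corner at (189,40) → (0.570,0.084), which agrees with my estimate.

Converted, 0.035 m / 0.3 = 0.1167, 0.002 m / 0.3 = 0.0067.

Emit:
{"api": "send_path", "payload": {"plan": [0, 0.0067, 0.1167, 0, 0, 0, 0, 0, 0.1167, 0, 0, 0, 0, 0, 0.075, 0, 0, 0, 0, 0, 0, 0, 0, 0]}}

```text
clock: 14.2
eef_pos: [0.4586, 0.0196, 0.0123]
tool_rot: [3.14, 0.089, -0.002]
wrist_force: [-1.1, 0.5, 2.9]
finger_gap: 0.602
grip_force: 1.7
```

Emit:
{"api": "send_path", "payload": {"plan": [0, 0, 0, 0, 0, 0, 0, 0, 0, 0, 0, 0, 0, 0, 0, 0, 0, 0, 0, 0, 0, 0, 0, 0, 0, 0, 0, 0, 0, 0], "aperture": 0, "quiet": true}}

```text
ok
```

Emit:
{"api": "send_path", "payload": {"plan": [0, 0, 0, 0, 0, 0, 0, 0, 0, 0, 0, 0, 0, 0, 0, 0, 0, 0, 0, 0, 0, 0, 0, 0, 0, 0, 0, 0, 0, 0], "aperture": 0}}

```text
clock: 15.03
eef_pos: [0.4574, 0.0198, 0.0145]
tool_rot: [-3.14, -0.09, -0.001]
wrist_force: [0.4, -0.5, 1.3]
finger_gap: 0.168
grip_force: 30.0
```

Converted, -0.04 m / 0.3 = -0.1333, 0.0328 m / 0.3 = 0.1093.

Emit:
{"api": "send_path", "payload": {"plan": [0, 0, -0.0667, 0, 0, 0, 0, 0, -0.1333, 0, 0, 0, 0.1093, -0.0677, 0, 0, 0, 0, 0.1093, -0.0677, 0, 0, 0, 0, 0.1093, -0.0677, 0, 0, 0, 0], "quiet": true}}

```text
ok
```

Emit:
{"api": "send_path", "payload": {"plan": [0.1093, -0.0677, 0, 0, 0, 0, 0.1093, -0.0677, 0, 0, 0, 0, 0, 0, 0, 0, 0, 0, 0, 0, 0.0833, 0, 0, 0, 0, 0, 0.05, 0, 0, 0]}}

```text
clock: 15.87
eef_pos: [0.6146, 0.1309, 0.0324]
tool_rot: [-3.14, -0.09, 0.002]
wrist_force: [-0.8, -0.5, -1.4]
finger_gap: 0.174
grip_force: 30.0
```

Emit:
{"api": "send_path", "payload": {"plan": [0, 0, 0.0333, 0, 0, 0, 0, 0, 0.0183, 0, 0, 0, 0, 0, 0, 0, 0, 0, 0, 0, 0, 0, 0, 0]}}

```text
clock: 16.2
eef_pos: [0.6153, 0.1306, 0.0191]
tool_rot: [-3.14, -0.09, -0.001]
wrist_force: [0.5, 0.1, -0.7]
finger_gap: 0.17
grip_force: 30.0
```

Emit:
{"api": "send_path", "payload": {"plan": [0, 0, 0, 0, 0, 0, 0, 0, 0, 0, 0, 0, 0, 0, 0, 0, 0, 0, 0, 0, 0, 0, 0, 0, 0, 0, 0, 0, 0, 0], "aperture": 0.45, "quiet": true}}

```text
ok
```

Emit:
{"api": "send_path", "payload": {"plan": [0, 0, -0.1, 0, 0, 0, 0, 0, -0.1, 0, 0, 0, 0, 0, -0.1, 0, 0, 0, -0.1317, -0.0053, 0, 0, 0, 0, -0.1317, -0.0053, 0, 0, 0, 0], "quiet": true}}

```text
ok
```

Emit:
{"api": "send_path", "payload": {"plan": [-0.1317, -0.0053, 0, 0, 0, 0, -0.1317, -0.0053, 0, 0, 0, 0, 0, 0, 0, 0, 0, 0, 0, 0, 0, 0, 0, 0, 0, 0, 0, 0, 0, 0], "aperture": 0.95}}

```text
clock: 17.45
eef_pos: [0.4578, 0.1284, 0.1096]
tool_rot: [-3.139, -0.091, -0.003]
wrist_force: [-0.4, 0.3, 0.5]
finger_gap: 0.739
grip_force: 0.0
```

Run:
```python
from h import *
s=manip.sense();C=cam('wrist',s);im=manip.snapshot('wrist')[...,::-1].copy();cv2.imwrite('pics/w7.png',im)
h=cv2.cvtColor(im,cv2.COLOR_BGR2HSV)[110:245,180:350].astype(int)
m=((h[...,0]>12)&(h[...,0]<32)&(h[...,1]>150)&(h[...,2]>90)).astype(np.uint8);m=cv2.morphologyEx(m,cv2.MORPH_OPEN,np.ones((5,5)))
c=max(cv2.findContours(m,0,2)[0],key=cv2.contourArea).reshape(-1,2)+[180,110]
print(cv2.fitEllipse(c),cv2.minEnclosingCircle((plane(C,c,.02)[:,:2]*1000).astype(np.float32)),s['eef_pos'])
```

```text
((265.36053466796875, 198.42327880859375), (50.968994140625, 55.428672790527344), 61.589080810546875) ((457.7839050292969, 128.0400390625), 25.08205795288086) [0.45777    0.12842347 0.10955253]
```

View pics/w7.png

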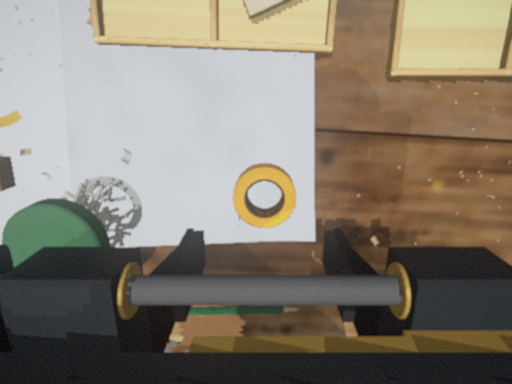

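w7 shows the tape at (265,198), directly under the TCP, and cream resting in the short tray.

Converted, 0.04 m / 0.3 = 0.1333, 0.035 m / 0.3 = 0.1167.

Emit:
{"api": "send_path", "payload": {"plan": [0, 0, 0, 0, 0, 0, 0, 0, 0.1333, 0, 0, 0, 0, 0, 0.1167, 0, 0, 0, 0, 0, 0.082, 0, 0, 0, 0, 0, 0, 0, 0, 0]}}

```text
clock: 17.92
eef_pos: [0.4546, 0.1259, 0.0045]
tool_rot: [3.135, 0.087, -0.014]
wrist_force: [-0.5, 0.2, -0.7]
finger_gap: 0.943
grip_force: 0.0
```

Emit:
{"api": "send_path", "payload": {"plan": [0, 0, 0, 0, 0, 0, 0, 0, 0, 0, 0, 0, 0, 0, 0, 0, 0, 0, 0, 0, 0, 0, 0, 0, 0, 0, 0, 0, 0, 0], "aperture": 0, "quiet": true}}

```text
ok
```

Emit:
{"api": "send_path", "payload": {"plan": [0, 0, 0, 0, 0, 0, 0, 0, 0, 0, 0, 0, 0, 0, 0, 0, 0, 0], "aperture": 0}}

```text
clock: 18.58
eef_pos: [0.4576, 0.1282, 0.0101]
tool_rot: [-3.14, -0.091, -0.003]
wrist_force: [-0.7, -1.2, 6.0]
finger_gap: 0.582
grip_force: 30.0
```

Converted, -0.035 m / 0.3 = -0.1167, 0.0279 m / 0.3 = 0.093.

Emit:
{"api": "send_path", "payload": {"plan": [0, 0, -0.1167, 0, 0, 0, 0, 0, -0.1167, 0, 0, 0, 0.093, 0.093, 0, 0, 0, 0, 0.093, 0.093, 0, 0, 0, 0, 0.093, 0.093, 0, 0, 0, 0], "quiet": true}}

```text
ok
```

Emit:
{"api": "send_path", "payload": {"plan": [0.093, 0.093, 0, 0, 0, 0, 0.093, 0.093, 0, 0, 0, 0, 0, 0, 0, 0, 0, 0, 0, 0, 0.1, 0, 0, 0, 0, 0, 0.0667, 0, 0, 0]}}

```text
clock: 19.42
eef_pos: [0.6042, -0.0041, 0.028]
tool_rot: [-3.14, -0.086, -0.0]
wrist_force: [-0.5, 0.6, -1.5]
finger_gap: 0.581
grip_force: 30.0
```

Emit:
{"api": "send_path", "payload": {"plan": [0, 0, 0.0333, 0, 0, 0, 0, 0, 0.0183, 0, 0, 0, 0, 0, 0, 0, 0, 0, 0, 0, 0, 0, 0, 0]}}

```text
clock: 19.75
eef_pos: [0.6046, -0.003, 0.0145]
tool_rot: [-3.14, -0.091, -0.002]
wrist_force: [0.8, -0.5, -0.1]
finger_gap: 0.588
grip_force: 30.0
```

The manual's scale: shifts go in shares of 0.3 m and turns go in shares of 90 degrees. Converting my numbers, -0.01 m / 0.3 = -0.0333.

Emit:
{"api": "send_path", "payload": {"plan": [0, 0, 0, 0, 0, 0, 0, 0, 0, 0, 0, 0, 0, 0, 0, 0, 0, 0, 0, 0, 0, 0, 0, 0, 0, 0, -0.0333, 0, 0, 0], "aperture": 0.8}}

```text
clock: 20.17
eef_pos: [0.6027, -0.0037, 0.0221]
tool_rot: [3.14, 0.089, -0.007]
wrist_force: [0.3, 0.8, -0.9]
finger_gap: 0.786
grip_force: 0.0
```

Emit:
{"api": "send_path", "payload": {"plan": [0, 0, -0.1333, 0, 0, 0, 0, 0, -0.1333, 0, 0, 0, 0, 0, -0.1333, 0, 0, 0, -0.0633, -0.1153, 0, 0, 0, 0, -0.0633, -0.1153, 0, 0, 0, 0], "aperture": 1, "quiet": true}}

```text
ok
```

Emit:
{"api": "send_path", "payload": {"plan": [-0.0633, -0.1153, 0, 0, 0, 0, -0.0633, -0.1153, 0, 0, 0, 0, -0.0633, -0.1153, 0, 0, 0, 0, -0.0633, -0.1153, 0, 0, 0, 0, -0.0633, -0.1153, 0, 0, 0, 0], "quiet": true}}

```text
ok
```

Emit:
{"api": "send_path", "payload": {"plan": [-0.0633, -0.1153, 0, 0, 0, 0, 0, 0, 0, 0, 0, 0, 0, 0, 0, 0, 0, 0]}}

```text
clock: 21.25
eef_pos: [0.4358, 0.2661, 0.1446]
tool_rot: [-3.139, -0.097, -0.002]
wrist_force: [-0.4, -0.0, 0.4]
finger_gap: 0.995
grip_force: 0.0
```

Run:
```python
from h import *
s=manip.sense();C=cam('wrist',s);im=manip.snapshot('wrist')[...,::-1].copy();cv2.imwrite('pics/w8.png',im)
h=cv2.cvtColor(im,cv2.COLOR_BGR2HSV).astype(int)
m=((h[...,0]>45)&(h[...,0]<95)&(h[...,1]>60)&(h[...,2]>25)).astype(np.uint8);m[250:]=0;m=cv2.morphologyEx(m,cv2.MORPH_OPEN,np.ones((5,5)))
c=max(cv2.findContours(m,0,2)[0],key=cv2.contourArea).reshape(-1,2)
print(cv2.boundingRect(c),cv2.minEnclosingCircle((plane(C,c,.084)[:,:2]*1000).astype(np.float32)),s['eef_pos'])
```

```text
(227, 169, 83, 80) ((435.8486633300781, 263.3039855957031), 31.122482299804688) [0.43581382 0.2660784  0.14460178]
```

View pics/w8.png

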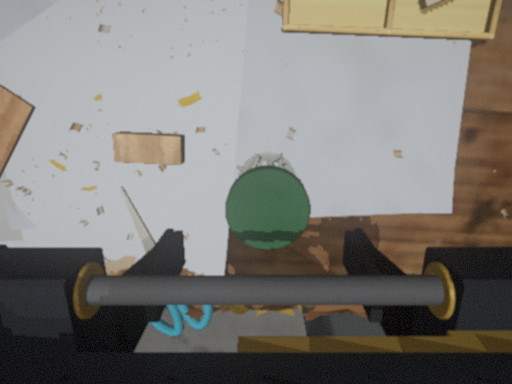

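w8 shows the jar lid centred at (268,208) → (0.436,0.263), between the open fingers, and the offcut untouched at (148,148). The short tray's front corners at (285,31) and (493,38) give a jar target of (0.612,0.2155).

Converted, 0.035 m / 0.3 = 0.1167, 0.025 m / 0.3 = 0.0833.

Emit:
{"api": "send_path", "payload": {"plan": [0, 0.009, 0, 0, 0, 0, 0, 0, 0, 0, 0, 0, 0, 0, 0.1167, 0, 0, 0, 0, 0, 0.0833, 0, 0, 0, 0, 0, 0, 0, 0, 0]}}

```text
clock: 21.72
eef_pos: [0.4347, 0.2576, 0.0794]
tool_rot: [3.134, 0.083, -0.012]
wrist_force: [-1.2, -1.0, 0.0]
finger_gap: 1.002
grip_force: 0.0
```

Emit:
{"api": "send_path", "payload": {"plan": [0, 0, 0.1, 0, 0, 0, 0, 0, 0.0453, 0, 0, 0, 0, 0, 0, 0, 0, 0, 0, 0, 0, 0, 0, 0]}}

```text
clock: 22.05
eef_pos: [0.4377, 0.2611, 0.0407]
tool_rot: [3.14, 0.089, 0.0]
wrist_force: [-0.6, 0.8, 0.3]
finger_gap: 1.0
grip_force: 0.0
```

Emit:
{"api": "send_path", "payload": {"plan": [0, 0, 0, 0, 0, 0, 0, 0, 0, 0, 0, 0, 0, 0, 0, 0, 0, 0, 0, 0, 0, 0, 0, 0, 0, 0, 0, 0, 0, 0], "aperture": 0, "quiet": true}}

```text
ok
```

Emit:
{"api": "send_path", "payload": {"plan": [0, 0, 0, 0, 0, 0, 0, 0, 0, 0, 0, 0, 0, 0, 0, 0, 0, 0], "aperture": 0}}

```text
clock: 22.72
eef_pos: [0.4375, 0.2624, 0.041]
tool_rot: [-3.139, -0.091, -0.003]
wrist_force: [-1.1, 1.3, 5.6]
finger_gap: 0.717
grip_force: 30.0
```

Converted, 0.0346 m / 0.3 = 0.1153, 0.0115 m / 0.3 = 0.0383.

Emit:
{"api": "send_path", "payload": {"plan": [0, 0, -0.0667, 0, 0, 0, 0, 0, -0.0667, 0, 0, 0, 0.1153, 0.0383, 0, 0, 0, 0, 0.1153, 0.0383, 0, 0, 0, 0, 0.1153, 0.0383, 0, 0, 0, 0], "quiet": true}}

```text
ok
```

Emit:
{"api": "send_path", "payload": {"plan": [0.1153, 0.0383, 0, 0, 0, 0, 0.1153, 0.0383, 0, 0, 0, 0, 0, 0, 0, 0, 0, 0, 0, 0, 0, 0, 0, 0, 0, 0, 0.05, 0, 0, 0]}}

```text
clock: 23.55
eef_pos: [0.6137, 0.2142, 0.0665]
tool_rot: [-3.139, -0.089, -0.004]
wrist_force: [0.1, 0.8, -1.6]
finger_gap: 0.723
grip_force: 30.0
```

Emit:
{"api": "send_path", "payload": {"plan": [0, 0, 0.0333, 0, 0, 0, 0, 0, 0.02, 0, 0, 0, 0, 0, 0.015, 0, 0, 0, 0, 0, 0, 0, 0, 0, 0, 0, 0, 0, 0, 0]}}

```text
clock: 23.97
eef_pos: [0.6119, 0.2143, 0.0451]
tool_rot: [3.14, 0.091, -0.001]
wrist_force: [-3.0, 0.1, 2.7]
finger_gap: 0.716
grip_force: 30.0
```

Emit:
{"api": "send_path", "payload": {"plan": [0, 0, 0, 0, 0, 0, 0, 0, 0, 0, 0, 0, 0, 0, 0, 0, 0, 0, 0, 0, 0, 0, 0, 0, 0, 0, 0, 0, 0, 0], "aperture": 1, "quiet": true}}

```text
ok
```

Emit:
{"api": "send_path", "payload": {"plan": [0, 0, -0.0667, 0, 0, 0, 0, 0, -0.1333, 0, 0, 0, 0, 0, -0.1333, 0, 0, 0, 0, 0, -0.1333, 0, 0, 0, 0, 0, -0.1333, 0, 0, 0], "quiet": true}}

```text
ok
```

Emit:
{"api": "send_path", "payload": {"plan": [0, 0, -0.1333, 0, 0, 0, 0, 0, -0.0667, 0, 0, 0, -0.047, 0.1173, 0, 0, 0, 0, -0.047, 0.1173, 0, 0, 0, 0, -0.047, 0.1173, 0, 0, 0, 0], "quiet": true}}

```text
ok
```

Emit:
{"api": "send_path", "payload": {"plan": [-0.047, 0.1173, 0, 0, 0, 0, -0.047, 0.1173, 0, 0, 0, 0, 0, 0, 0, 0, 0, 0, 0, 0, 0, 0, 0, 0]}}

```text
clock: 25.55
eef_pos: [0.5521, 0.0326, 0.2852]
tool_rot: [-3.14, -0.085, -0.002]
wrist_force: [0.2, -0.1, 0.2]
finger_gap: 0.998
grip_force: 0.0
```

Run:
```python
from h import *
s=manip.sense();np.save('s9.npy',np.r_[s['eef_pos'],s['tool_rot']]);im=manip.snapshot('wrist')[...,::-1].copy();cv2.imwrite('pics/w9.png',im)
cv2.imwrite('pics/w9c.png',cv2.resize(im[40:240,60:512],None,fx=1.75,fy=1.75,interpolation=cv2.INTER_CUBIC))
```

```text
(no output)
```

View pics/w9c.png

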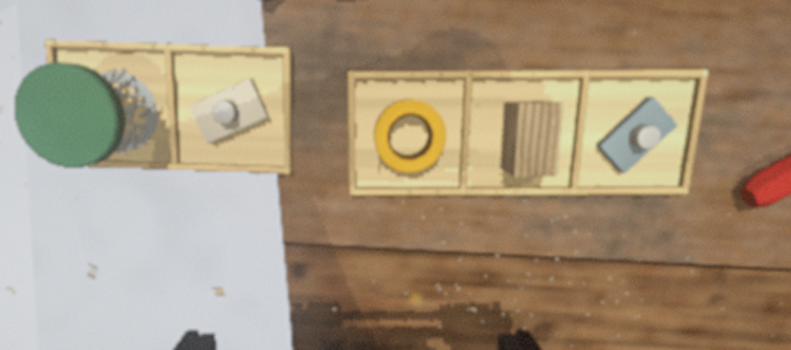

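Crop of w9 shows everything in its compartment: tape (410,137), block top (535,138), grey (637,135), cream (232,111), jar lid (68,114). I'll check the offsets numerically.

Run:
```python
from h import *
a=np.load('s9.npy');C=cam('wrist',dict(eef_pos=a[:3],tool_rot=a[3:]))
px=lambda l:np.array(l)/1.75+[60,40]
L=plane(C,px([(349,71),(708,70),(688,193),(350,193)]),.012);S=plane(C,px([(47,41),(290,47),(289,173)]),.012)
print(L.round(3),S.round(3))
for n,p,z in [('tape',(410,137),.024),('block',(538,138),.048),('grey',(637,135),.016),('cream',(232,111),.016),('jar',(69,114),.088)]:
    P=plane(C,px([p]),z)[0]
    if n in('tape','block','grey'): o=L.mean(0);yaw=.059
    else: yaw=np.arctan2(-(S[0]-S[1])[0],(S[0]-S[1])[1]); o=S[[0,2]].mean(0)
    d=(P-o)[:2];c,s=np.cos(yaw),np.sin(yaw);print(n,P[:2].round(4),'tray frame',np.round([c*d[0]+s*d[1],-s*d[0]+c*d[1]],4),round(yaw,3))
```

```text
[[ 0.647  0.044  0.012]
 [ 0.662 -0.214  0.012]
 [ 0.573 -0.22   0.012]
 [ 0.558  0.038  0.012]] [[0.655 0.259 0.012]
 [0.66  0.086 0.012]
 [0.571 0.085 0.012]]
tape [ 0.6036 -0.003 ] tray frame [-0.0012  0.0853] 0.059
block [ 0.6095 -0.088 ] tray frame [-0.0003  0.0002] 0.059
grey [ 0.6137 -0.1704] tray frame [-0.001  -0.0824] 0.059
cream [0.6143 0.1271] tray frame [-0.0001 -0.0448] 0.032
jar [0.6104 0.2109] tray frame [-0.0013  0.0391] 0.032
```

All five are within 4 mm of their compartment centres, so I'm handing in.

```bash
python3 -c "
from rig import manip
print(manip.sign_off())"
```

```text
the job is handed in; nothing more can be done
None
```

I made up both kits and handed the job in at about 26 s; by my last picture each piece was within about 4 mm of its compartment centre and the offcut was left where it lay, but the hand-in returned no verdict.

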